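Set the ratchet to tighten and clamp the cookie mould

TASK

The ratchet of the wooden work holder is still set to loosen. Flip its direction lever over to tighten, check the setting by swinging the handle all the way back anticlockwise so that it clicks freely and the cam stays put, then pump the handle to and fro until the cam has pushed the cookie mould square against the sprung fence and holds it tight, with the fence's spring well squeezed and the cam hardly turning any further. Leave the lever on tighten, let go, and leave the other things on the table where they are.

Things in the scene. Friction and masses are not known exactly. Their poses are not given: they have to be found in the camera images.
- axis (a point): Point on the upright axis of the work holder's steel shaft, 120 mm above the table, at the top of the round ratchet head. Cam, ratchet and handle turn about the vertical through it. Its x axis runs along the fence, its y axis points to the fence (inner face 116 mm from the shaft). The holder is a wooden base, 170 x 235 x 18 mm, fixed to the table.
- handle (a joint): Handle angle about the shaft, rad: 0 = anticlockwise stop (seen from above), grows clockwise to the stop at 1.6. From the x axis of point axis, anticlockwise positive, it points at -64 degrees at 0 and -156 degrees at 1.6. At the knob, free-wheeling takes 1 to 3 N, with clicks; driving 3 to 4 N, rising to about 6 N as the mould is clamped; overloaded, the ratchet skips a click. Stays where left.
- knob_mid (a point): Middle of the black upright knob at the handle's outer end, 140 mm from the shaft axis: round, 26 mm across, from 116 to 158 mm above the table (this point at 139 mm). It spins freely on its pin, so a grasp need not turn as the handle swings. The handle bar below it reaches up to 114 mm.
- selector (a joint): Direction lever of the ratchet, rad; a small arm on top of the ratchet head, carried by the handle. 0 to 0.3 = LOOSEN: handle drives the cam anticlockwise, free-wheels clockwise. 0.7 to 1.0 = TIGHTEN: drives clockwise, free-wheels anticlockwise. It snaps over at 0.5 under 1 to 3 N at its peg and bobs as the ratchet clicks.
- peg_mid (a point): Middle of the upright thumb peg on the lever's free end: 12 mm across, from 126 to 158 mm above the table (this point at 142 mm), 38 mm from the lever's pivot; the pivot is on the handle's centre line, 38 mm from the shaft axis. Seen from above with the knob pointing away from you, the peg is 8 to 18 mm right of the line in LOOSEN, as far left in TIGHTEN.
- spindle (a joint): Turn of the snail cam on the shaft, rad, grows clockwise seen from above. Each rad moves the cam's edge 5 mm towards the fence: it is 20 mm + 5 mm per rad from the shaft axis and has the mould against the fence at 3.2 and the fence's spring fully squeezed at 3.8, where it will not turn further. 18 clicks a turn: up to 0.35 rad of each working stroke is lost.
- cam_nose (a point): The outermost corner of the snail cam (dark steel, 28 mm thick, its top 51 mm above the table), 42 mm from the shaft axis; it turns with the cam.
- fence: The sprung wooden fence, 130 mm long, 28 mm tall (19 to 47 mm above the table), on the holder's base; it gives up to 3 mm under 3 N (starting to give) to 12 N (fully squeezed). Origin on the shaft axis, not on the fence.
- mould_mid (a point): Middle of the wooden cookie mould: a loose block, 95 mm along the fence, 80 mm across, 42 mm tall, with six shallow round hollows on top, about 0.35 kg. It lies on the holder's base between cam and fence, 3 to 8 mm off the fence and the same off the side stop; a low side stop on its +x side (of the holder) keeps the cam from dragging it away.
- mould: The same mould; origin at the centre of its underside, its y axis across it, towards the fence.
- holder: The work holder's fixed base; origin on the shaft axis at table height, y axis towards the fence.
- mug: Bystander, to be left alone: white mug, 76 mm across, 85 mm tall; origin at its underside's centre or on its axis.
- jar: Bystander, to be left alone: glass jar with a steel cap, 72 mm across, 95 mm tall; origin at its underside's centre or on its axis.
- bowl: Bystander, to be left alone: white bowl, 150 mm across, 60 mm tall; origin at its underside's centre or on its axis.
- canister: Bystander, to be left alone: small round cardboard canister with a steel lid, 64 mm across, 74 mm tall; origin at its underside's centre or on its axis.
- spatula: Bystander, to be left alone: wooden-handled spatula lying flat; origin at its underside's centre or on its axis.
- spoon: Bystander, to be left alone: wooden spoon lying flat; origin at its underside's centre or on its axis.
- board: Bystander, to be left alone: wooden chopping board, 120 x 180 x 16 mm, lying flat; origin at its underside's centre or on its axis.

How it is judged:
On the way, in this order (a step that is already met when the one before it is completed fails the run):
1. the direction lever is flipped to tighten, the cam still in its starting place (its nose within 15 mm) (value of joint selector above 0.6 rad and distance of cam_nose from where it was at the start of the episode below 0.015 m), for 0.2 s.
2. with the lever on tighten, the handle is swung back to its anticlockwise end (within 0.4 rad) while the cam stays put (its nose within 15 mm) (all of step 1 and value of joint handle below 0.4 rad), for 0.1 s.
At the end, for the whole second after the job is handed in: The mould lies flat (within 0.06 rad) and square (within 0.04 rad) against the sprung fence and is pressed on it with over 5 N (about 0.7 mm of the spring's 3 mm), the direction lever is on the tighten side (selector over 0.6), and mould and handle are at rest (value of joint selector above 0.6 rad and contact force between fence and mould above 5 N and y of mould_mid in the frame of holder above 0.075 m and angle between the y axis of mould and the y axis of holder, either way round below 0.04 rad and angle between mould's own z axis and vertical below 0.06 rad and linear speed of mould below 0.01 m/s and velocity of joint handle between -0.1 and 0.1 rad/s); the robot touches nothing.
It fails at once if a bystander (mug, jar, bowl, canister, spatula, spoon or board) is pushed more than 30 mm (distance of any of mug, jar, bowl, canister, spatula, spoon, board from where it was at the start of the episode above 0.03 m).
It also fails if it takes over 72 s, if anything falls off the work surface, if the arm or the gripper's body presses on something with over 40 N, if the wrist force passes 120 N, or if a joint passes its speed limit or range.

ROBOT

A 6-joint arm with a two-finger parallel gripper is mounted at the origin on the work surface. World frame = base frame: x ahead of the robot, y to its left, z up, the work surface at z = 0. Lengths are in m, angles in rad, forces in N, time in s.
With the tool pointing down it reaches from about 0.35 to 0.975 m from the base axis. Payload 17.4 kg.
Tool frame: the origin (TCP) lies on the centre line of the jaws, within the pads' length; the fingertips stand 25 mm ahead of it and the grasp point (between the pads) lies 6 mm ahead of it; y points along the fingers, x is the direction in which the jaws open and shut, and the axes are right-handed (so a half turn about y gives the same grasp; the last joint's range is limited). The gripper opens to 85 mm and grips with 20 to 120 N. Pads are 22 mm wide; open, the fingers measure 114 mm over their backs; the gripper's body (76 mm by 85 mm) begins 54 mm behind the grasp point. The pads swing forward as they close: fully open they stand 13 mm farther back than shut.
Start: joints at [1.302, 0.116, 1.442, -0, 1.584, -0.038], TCP at [0.154, 0.657, 0.256] pointing down, gripper open.
Joint ranges: [-2.83, 2.83], [-0.83, 2.19], [0.07, 2.5], [-1.14, 4.28], [0.01, 3], [-2.97, 2.97]. Speed limits (rad/s): [1.89, 1.89, 2.22, 3.14, 3.14, 3.14].

INTERFACE

Orientations are given as a 3x3 rotation matrix whose columns are the frame's x, y, z axes.
In Python, from station import env gives the robot as it stands.
- The arm moves only by the shell command python3 -m creep 'ROWS' [FORCE]. ROWS is a JSON object of lists of equal length, an entry for each row: "twist": the turn, a rotation vector about the tool's x, y, z in degrees, a list of three; "offset": the shift along the tool's x, y, z in m, a list of three; "gripper": the finger opening in m, from 0 to 0.0854. A call has 1 to 10 rows; each row is the pose to reach, as a shift and turn from the pose commanded when the call began, along the tool's axes at that moment; what a row does not reach only later rows make up. A row lasts 1/10 s, in which the tool goes at most 50 mm and 8.59 degrees, less where a joint would pass 70% of its speed; a pose out of reach is approached as far as the arm can. A call with a gripper value outside its range is refused whole. The fingers move at their own pace and stop on an object; FORCE is the grip in N (left out, the last holds). Time passes only in rows, so rows that repeat a pose let the fingers close. It gives the time, the measured TCP pose, the force and the opening at its end, in the units of the state.
- env.read_state(): the state, without advancing time (a new reading comes with each control period).
- env.read_camera(name): name is "scene" or "top" or "wrist"; returns a dict with "color" (400x640x3 uint8, blue, green, red), "intrinsics" (3x3 intrinsics, pixels), "extrinsics" (4x4, takes a point from camera to world coordinates). Camera axes: x right, y up, looking along -z (the intrinsics and any distortion apply to the point x, -y, -z); pixel columns grow to the right and rows downward; lengths in m; the calibration is good to about 2 mm. A picture is of the moment at which its call begins. There is no depth.
- env.close_job(): hands the job in, once; it reports no verdict.
The state is a dict: "time": time; "joints": joint angles; "qd": joint speeds; "joint_torque": joint torques, N m; "tcp_pos": TCP position; "ee_rot": TCP orientation; "ft_force": force on the tool from outside, world axes, zero at the start; "wrist_torque": the same for the moment, N m; "width": finger opening in m.
Only numpy, scipy, OpenCV 4.12 (cv2) and the standard library are available. Lean on these libraries where they do the work, as an engineer would, in place of code of your own. Each camera call takes 0.05 s, during which the arm holds its last target. There are 200 camera calls.

## Working session

There is one attempt and no reset: what is moved stays moved. The work goes in short steps, Python scripts to look and compute and a shell command to move; the robot and the scene stay as the last step left them, time stands still between calls to the robot, and variables do not carry over. Pictures are saved under pics/ and viewed, about 8 in all and at most 12, crops included, and the job is handed in when it is done.

```bash
mkdir -p pics; ls; python3 - <<'E'
from station import env
import cv2,numpy as np
for n in("top","scene"):
    c=env.read_camera(n);cv2.imwrite(f"pics/{n}0.png",c["color"])
    np.savez(f"pics/{n}0.npz",**c);print(n,c["intrinsics"],c["extrinsics"])
s=env.read_state();print(s["time"],s["tcp_pos"],s["ee_rot"],s["width"])
E
```

```text
pics
top [[413.17174214   0.         314.2858553 ]
 [  0.         413.17174214 203.7872148 ]
 [  0.           0.           1.        ]] [[-0.01298376  0.99299103 -0.11747441  0.42491857]
 [-0.99980652 -0.0146286  -0.01315025 -0.01963604]
 [-0.01477657  0.11728094  0.99298884  1.22916394]
 [ 0.          0.          0.          1.        ]]
scene [[371.52793318   0.         319.8210235 ]
 [  0.         371.52793318 200.29540975]
 [  0.           0.           1.        ]] [[-0.49872121 -0.50853154  0.70190657  1.22888589]
 [ 0.86673124 -0.28571691  0.40883103  0.40197112]
 [-0.0073569   0.81225705  0.58325325  0.69748176]
 [ 0.          0.          0.          1.        ]]
0.1 [0.15439484 0.65695973 0.25564649] [[ 2.28777051e-01 -2.59059499e-04 -9.73478810e-01]
 [ 9.73478328e-01 -9.69724711e-04  2.28777196e-01]
 [-1.00327336e-03 -9.99999496e-01  3.03380478e-05]] 0.0852644509914689
```

View pics/top0.png

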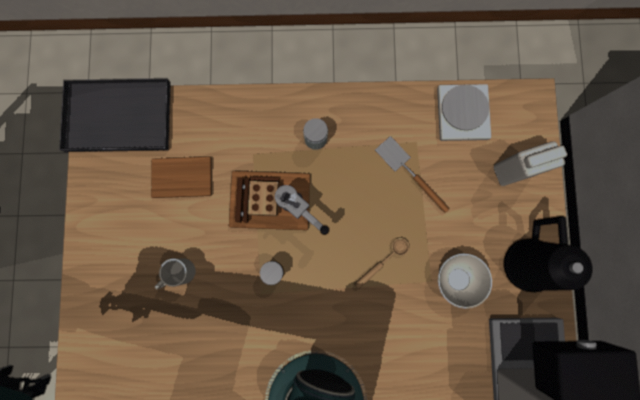

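View pics/scene0.png

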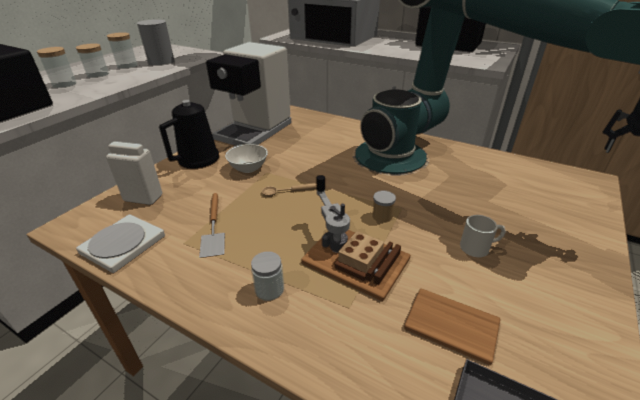

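```bash
python3 - <<'E'
import cv2,numpy as np
t=cv2.imread("pics/top0.png")[160:240,220:340];s=cv2.imread("pics/scene0.png")[165:300,290:420]
a=cv2.resize(t,None,fx=6,fy=6,interpolation=cv2.INTER_CUBIC)
cv2.imwrite("pics/crop_t.png",cv2.convertScaleAbs(a,alpha=1.6))
E
```

```text
(no output)
```

View pics/crop_t.png

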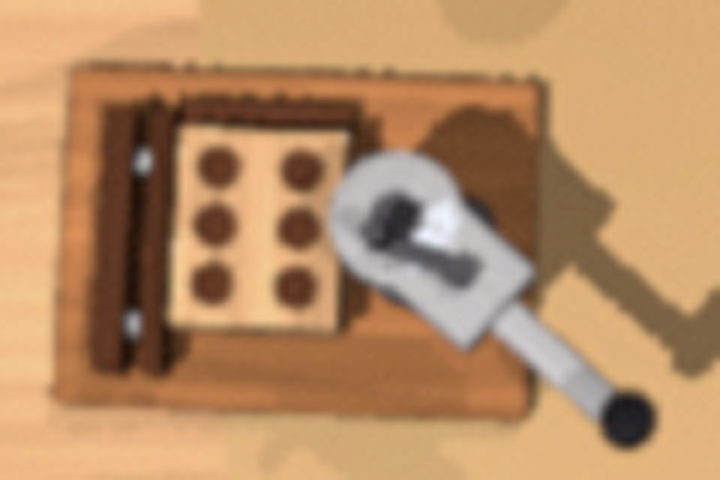

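```bash
cat > h.py <<'E'
import numpy as np
def ray(c,u,v,z):
    K=c["intrinsics"];E=c["extrinsics"]
    d=E[:3,:3]@np.array([(u-K[0,2])/K[0,0],-(v-K[1,2])/K[1,1],-1]);o=E[:3,3]
    return o+d*(z-o[2])/d[2]
E
python3 - <<'E'
from h import *
c=np.load("pics/top0.npz")
P=lambda x,y,z:ray(c,220+x/6-.5+.08,160+y/6-.5+.08,z)
cor=[P(*p,.018) for p in((75,65),(545,80),(530,418),(55,403))]
for k in cor:print(k)
print("sides",[np.linalg.norm(cor[i]-cor[i-1]) for i in range(4)],"mid",sum(cor)/4)
d=cor[0]-cor[1];d2=cor[3]-cor[2];print("yaxis deg",[np.degrees(np.arctan2(e[1],e[0])) for e in(d,d2)])
kn=P(629,420,.158);ax=P(397,215,.12);pg=P(392,220,.156);pv=P(462,268,.126)
print("knob",kn,"ax",ax,"peg",pg,"piv",pv)
u=(kn-ax)[:2];print("r",np.linalg.norm(u),"dir",np.degrees(np.arctan2(u[1],u[0])))
u/=np.linalg.norm(u)
for q in(pg,pv):w=(q-ax)[:2];print("along",w@u,"left",u[0]*w[1]-u[1]*w[0])
E
```

```text
[0.67227885 0.24084982 0.018     ]
[0.66097192 0.00673645 0.018     ]
[0.49333445 0.01605994 0.018     ]
[0.50390446 0.24892935 0.018     ]
sides [np.float64(0.16856812787526468), np.float64(0.23438625762748186), np.float64(0.16789654583320474), np.float64(0.23310917935642086)] mid [0.58262242 0.12814389 0.018     ]
yaxis deg [np.float64(87.23494514283715), np.float64(87.40111084469903)]
knob [ 0.48397219 -0.03081506  0.158     ] ax [0.58014967 0.07217547 0.12      ] peg [0.57293691 0.07139536 0.156     ] piv [0.55488433 0.04262188 0.126     ]
r 0.14091542727140974 dir -133.04081577962063
along 0.0054930052786013785 left -0.004739133824775992
along 0.03884384578785033 left 0.0017052759324393575
```

The top view gives a knob radius of 141 mm against the stated 140 mm. The base measures 168 x 234 mm, so the localisation is good. The handle is at about 1.16 rad, with the peg on the right (LOOSEN) side. I'll approach with the gripper closed.

```bash
python3 -m creep '{"twist":[[0,5,0],[0,10,0],[0,15,0],[0,20,0],[0,25,0],[0,30,0],[0,30,0],[0,30,0],[0,30,0],[0,30,0]],"offset":[[-0.02,0,-0.022],[-0.05,0,-0.056],[-0.083,0,-0.093],[-0.116,0,-0.13],[-0.149,0,-0.167],[-0.182,0,-0.204],[-0.215,0,-0.241],[-0.248,0,-0.278],[-0.281,0,-0.315],[-0.314,0,-0.352]],"gripper":[0,0,0,0,0,0,0,0,0,0]}' 40
```

```text
time: 1.1
tcp_pos: [0.4259, 0.269, 0.2562]
ee_rot: [[0.685, 0.0, -0.729], [0.729, 0.0, 0.685], [0.0, -1.0, -0.0]]
ft_force: [0.2, 0.4, 0.2]
width: 0.0001
```

```bash
python3 -m creep '{"twist":[[0,0,0],[0,0,0],[0,0,0],[0,0,0],[0,0,0],[0,0,0],[0,0,0]],"offset":[[-0.009,0,-0.045],[-0.018,0,-0.09],[-0.027,0,-0.135],[-0.036,0,-0.175],[-0.041,0,-0.197],[-0.041,0,-0.197],[-0.041,0,-0.197]],"gripper":[0,0,0,0,0,0,0]}' && python3 - <<'E'
from station import env
import cv2,numpy as np
c=env.read_camera("wrist");cv2.imwrite("pics/w1.png",cv2.convertScaleAbs(c["color"],alpha=1.5));np.savez("pics/w1.npz",**c)
print(c["extrinsics"],env.read_state()["tcp_pos"])
E
```

```text
time: 1.8
tcp_pos: [0.5406, 0.1059, 0.2559]
ee_rot: [[0.686, -0.001, -0.728], [0.728, 0.0, 0.686], [-0.001, -1.0, 0.001]]
ft_force: [-0.1, 0.7, -0.1]
width: -0.0001
[[ 0.68598277 -0.70175223 -0.19227961  0.49053378]
 [ 0.72761636  0.66107277  0.18318633  0.15156983]
 [-0.0014406  -0.26556846  0.96409093  0.37197218]
 [ 0.          0.          0.          1.        ]] [0.54040027 0.10644747 0.25605556]
```

View pics/w1.png

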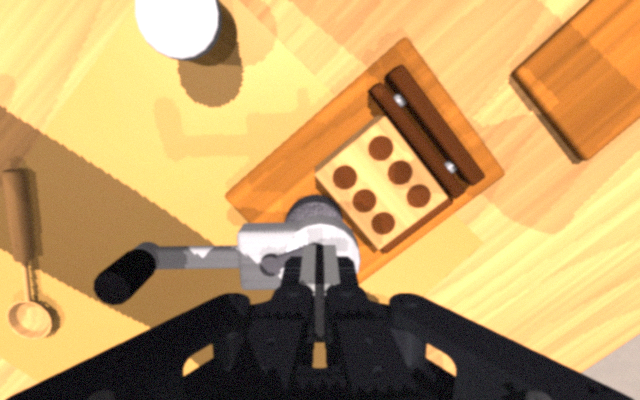

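```bash
python3 -m creep '{"twist":[[0,0,0],[0,0,0],[0,0,0],[0,0,0],[0,0,0]],"offset":[[0,0.03,0],[0,0.06,0],[0,0.085,0],[0,0.096,0],[0,0.096,0]],"gripper":[0,0,0,0,0]}' && python3 -m creep '{"twist":[[0,0,0],[0,0,0],[0,0,0],[0,0,0],[0,0,0],[0,0,0],[0,0,0],[0,0,0]],"offset":[[0,0,-0.01],[0,0,-0.018],[0,0,-0.024],[0,0,-0.03],[0,0,-0.036],[0,0,-0.042],[0,0,-0.046],[0,0,-0.046]],"gripper":[0,0,0,0,0,0,0,0]}'; python3 - <<'E'
from station import env
import cv2,numpy as np
c=env.read_camera("wrist");s=env.read_camera("scene")["color"]
a=cv2.resize(c["color"][150:400,150:470],(640,500));b=cv2.resize(s[160:300,270:430],(571,500),interpolation=cv2.INTER_CUBIC)
cv2.imwrite("pics/b2.png",cv2.convertScaleAbs(cv2.resize(np.hstack([a,b]),(800,330)),alpha=1.6))
E
```

```text
time: 2.35
tcp_pos: [0.54, 0.1068, 0.1593]
ee_rot: [[0.684, -0.002, -0.729], [0.729, -0.0, 0.684], [-0.001, -1.0, 0.001]]
ft_force: [-0.7, 0.4, 0.6]
width: 0.0004
time: 3.15
tcp_pos: [0.5744, 0.0742, 0.1602]
ee_rot: [[0.685, -0.001, -0.728], [0.728, -0.0, 0.685], [-0.0, -1.0, 0.0]]
ft_force: [-1.4, 1.0, 2.1]
width: -0.0001
```

View pics/b2.png

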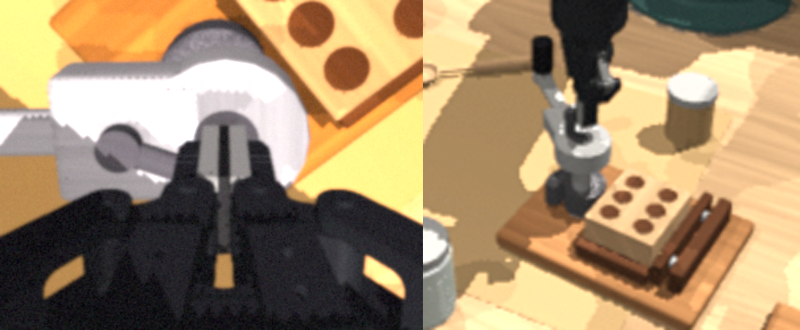

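```bash
python3 -m creep '{"twist":[[0,0,0],[0,0,0],[0,8,0],[0,16,0],[0,24,0],[0,32,0],[0,40,0],[0,48,0],[0,56,0],[0,64,0]],"offset":[[0,-0.01,0.012],[0,-0.04,0.012],[-0.02,-0.07,0.01],[-0.055,-0.07,0.004],[-0.09,-0.07,0],[-0.12,-0.07,-0.006],[-0.137,-0.07,-0.006],[-0.137,-0.07,-0.006],[-0.137,-0.07,-0.006],[-0.137,-0.07,-0.006]],"gripper":[0,0,0.06,0.06,0.06,0.06,0.06,0.06,0.06,0.06]}'; python3 - <<'E'
from station import env
import cv2,numpy as np
c=env.read_camera("wrist");t=env.read_camera("top")
np.savez("pics/w3.npz",**c);np.savez("pics/t3.npz",**t)
a=cv2.resize(c["color"],(640,400));b=cv2.resize(t["color"][160:240,220:340],(600,400),interpolation=cv2.INTER_CUBIC)
cv2.imwrite("pics/b3.png",cv2.convertScaleAbs(cv2.resize(np.hstack([a,b]),(800,258)),alpha=1.6))
E
```

```text
time: 4.25
tcp_pos: [0.4843, -0.0288, 0.2313]
ee_rot: [[0.953, 0.001, 0.302], [-0.302, -0.0, 0.953], [0.001, -1.0, 0.0]]
ft_force: [-0.4, 0.4, 0.3]
width: 0.0598
```

View pics/b3.png

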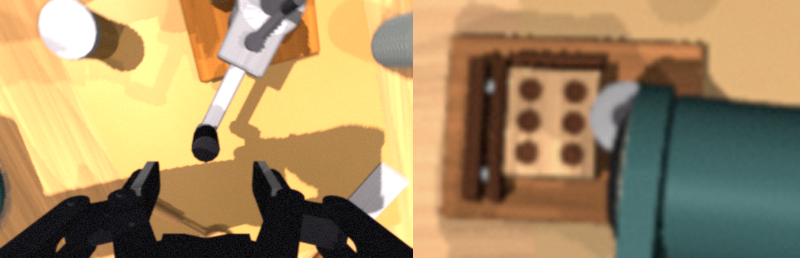

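```bash
python3 - <<'E'
from h import *
import cv2
c=np.load("pics/w3.npz");im=c["color"]
m=(im.max(2)<45).astype(np.uint8);m[255:]=0;m[:,:270]=0;m[:,370:]=0
n,l,s,ct=cv2.connectedComponentsWithStats(m)
for i in range(1,n):
    if s[i,4]>150:print(s[i],ct[i],"mid",ray(c,*ct[i],.139),"bottom edge->near rim top",ray(c,s[i,0]+s[i,2]/2,s[i,1]+s[i,3],.158))
E
```

```text
[ 298  194   41   56 1824] [318.34265351 222.09155702] mid [ 0.48181726 -0.03190044  0.139     ] bottom edge->near rim top [ 0.47880853 -0.04173334  0.158     ]
```

```bash
python3 -m creep '{"twist":[[0,0,0],[0,0,0],[0,0,0],[0,0,0],[0,0,0],[0,0,0],[0,0,0],[0,0,0],[0,0,0],[0,0,0]],"offset":[[-0.001,0.025,-0.001],[-0.001,0.055,-0.001],[-0.001,0.075,-0.001],[-0.001,0.083,-0.001],[-0.001,0.083,-0.001],[-0.001,0.083,-0.001],[-0.001,0.083,-0.001],[-0.001,0.083,-0.001],[-0.001,0.083,-0.001],[-0.001,0.083,-0.001]],"gripper":[0.06,0.06,0.06,0.06,0.024,0.022,0.022,0.022,0.022,0.022]}' 45; cat > arc.py <<'E'
# offsets (tool axes) for a swing from the present pose to handle angles
import sys
from h import *
from station import env
AX=np.array([.58015,.07218]);R=.140;YAW=-2.7
s=env.read_state();p=s["tcp_pos"];T=s["ee_rot"];w=p[:2]-AX
r=np.linalg.norm(w);h=(-64+YAW-np.degrees(np.arctan2(w[1],w[0])))/57.2958
print("r",r,"handle",h,"f",np.round(s["ft_force"],1),"t",s["time"])
if len(sys.argv)>2:
    b,n=float(sys.argv[1]),int(sys.argv[2])
    for k in range(1,n+1):
        q=h+(b-h)*k/n;a=np.radians(-64+YAW)-q
        d=np.r_[AX+R*np.array([np.cos(a),np.sin(a)])-p[:2],0];print(np.round(T.T@d,3).tolist())
E
python3 arc.py 0.1 10
```

```text
time: 5.35
tcp_pos: [0.484, -0.0301, 0.1489]
ee_rot: [[0.955, 0.002, 0.296], [-0.296, -0.0, 0.955], [0.002, -1.0, 0.0]]
ft_force: [-2.0, -0.8, 7.5]
width: 0.0249
r 0.14034167821057494 handle 1.1611153489094048 f [-2.  -0.8  7.5] t 5.35
[0.014, 0.0, -0.005]
[0.028, 0.0, -0.01]
[0.043, 0.0, -0.013]
[0.057, 0.0, -0.014]
[0.072, 0.0, -0.013]
[0.087, 0.0, -0.012]
[0.101, 0.0, -0.008]
[0.115, 0.0, -0.003]
[0.129, 0.0, 0.003]
[0.141, 0.0, 0.011]
```

```bash
python3 -m creep '{"twist":[[0,0,0],[0,0,0],[0,0,0],[0,0,0],[0,0,0],[0,0,0],[0,0,0],[0,0,0],[0,0,0],[0,0,0]],"offset":[[0.014,-0.001,-0.005],[0.028,-0.001,-0.01],[0.043,-0.001,-0.013],[0.057,-0.001,-0.014],[0.072,-0.001,-0.013],[0.087,-0.001,-0.012],[0.101,-0.001,-0.008],[0.115,-0.001,-0.003],[0.129,-0.001,0.003],[0.141,-0.001,0.011]],"gripper":[0.022,0.022,0.022,0.022,0.022,0.022,0.022,0.022,0.022,0.022]}'; python3 arc.py 1.5 10; python3 - <<'E'
from station import env
import cv2,numpy as np
t=env.read_camera("wrist")["color"]
cv2.imwrite("pics/b4.png",cv2.convertScaleAbs(t,alpha=1.6))
E
```

```text
time: 6.35
tcp_pos: [0.622, -0.0597, 0.1489]
ee_rot: [[0.955, -0.001, 0.295], [-0.295, 0.003, 0.955], [-0.001, -1.0, 0.003]]
ft_force: [-6.7, 13.3, 3.9]
width: 0.0246
r 0.13836790965149115 handle 0.09960749640172661 f [-6.7 13.3  3.9] t 6.35
[-0.016, -0.0, -0.011]
[-0.034, -0.0, -0.019]
[-0.053, 0.0, -0.024]
[-0.072, 0.0, -0.026]
[-0.092, 0.0, -0.026]
[-0.111, 0.0, -0.023]
[-0.13, 0.0, -0.017]
[-0.148, 0.0, -0.008]
[-0.164, 0.0, 0.003]
[-0.179, 0.0, 0.016]
```

View pics/b4.png

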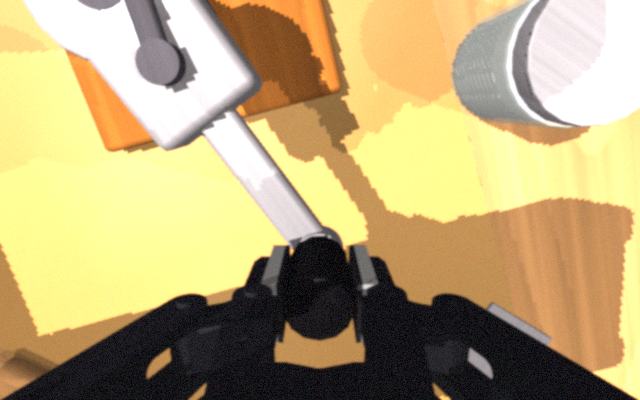

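```bash
sed -i 's/AX=.*/AX=np.array([.578,.0742]);R=.140;YAW=-2.7/; s/^s=env.read_state();p=s\["tcp_pos"\]/s=env.read_state();p=np.array([float(sys.argv[3]),float(sys.argv[4]),0]) if len(sys.argv)>3 else s["tcp_pos"]/' arc.py; python3 arc.py 1.55 10 .6219 -.0612
```

```text
r 0.14233892650993263 handle 0.09313133832864945 f [-5.5 12.1  4. ] t 6.4
[-0.019, -0.0, -0.009]
[-0.038, -0.0, -0.016]
[-0.057, -0.0, -0.021]
[-0.078, -0.0, -0.024]
[-0.098, -0.0, -0.023]
[-0.118, 0.0, -0.019]
[-0.137, 0.0, -0.012]
[-0.155, 0.0, -0.003]
[-0.172, 0.0, 0.009]
[-0.186, 0.0, 0.023]
```

```bash
python3 -m creep '{"twist":[[0,0,0],[0,0,0],[0,0,0],[0,0,0],[0,0,0],[0,0,0],[0,0,0],[0,0,0],[0,0,0],[0,0,0]],"offset":[[-0.019,0,-0.009],[-0.038,0,-0.016],[-0.057,0,-0.021],[-0.078,0,-0.024],[-0.098,0,-0.023],[-0.118,0,-0.019],[-0.137,0,-0.012],[-0.155,0,-0.003],[-0.172,0,0.009],[-0.186,0,0.023]],"gripper":[0.022,0.022,0.022,0.022,0.022,0.022,0.022,0.022,0.022,0.022]}'; python3 arc.py; python3 arc.py 0.08 10 .4511 .0157;python3 - <<'E'
from station import env
import cv2
for n in("top","wrist"):cv2.imwrite(f"pics/s1{n}.png",env.read_camera(n)["color"])
E
```

```text
time: 7.4
tcp_pos: [0.4502, 0.016, 0.149]
ee_rot: [[0.955, 0.001, 0.296], [-0.296, -0.001, 0.955], [0.001, -1.0, -0.0]]
ft_force: [5.7, -1.3, -2.5]
width: 0.0246
r 0.14037939529432578 handle 1.550295481717185 f [ 5.7 -1.3 -2.5] t 7.4
r 0.13973496341288386 handle 1.545499556848538 f [ 5.7 -1.3 -2.5] t 7.4
[0.015, 0.0, -0.014]
[0.031, 0.0, -0.026]
[0.05, 0.0, -0.036]
[0.069, 0.0, -0.042]
[0.089, 0.0, -0.046]
[0.11, 0.0, -0.046]
[0.13, 0.0, -0.044]
[0.15, 0.0, -0.039]
[0.169, 0.0, -0.031]
[0.186, 0.0, -0.02]
```

```bash
python3 -m creep '{"twist":[[0,0,0],[0,0,0],[0,0,0],[0,0,0],[0,0,0],[0,0,0],[0,0,0],[0,0,0],[0,0,0],[0,0,0]],"offset":[[0.015,0,-0.014],[0.031,0,-0.026],[0.05,0,-0.036],[0.069,0,-0.042],[0.089,0,-0.046],[0.11,0,-0.046],[0.13,0,-0.044],[0.15,0,-0.039],[0.169,0,-0.031],[0.186,0,-0.02]],"gripper":[0.022,0.022,0.022,0.022,0.022,0.022,0.022,0.022,0.022,0.022]}'; python3 -m creep '{"twist":[[0,0,0],[0,0,0],[0,0,0],[0,0,0],[0,0,0],[0,0,0],[0,0,0],[0,0,0],[0,0,0],[0,0,0]],"offset":[[-0.017,0,-0.011],[-0.036,0,-0.019],[-0.056,0,-0.024],[-0.076,0,-0.026],[-0.097,0,-0.026],[-0.117,0,-0.022],[-0.136,0,-0.016],[-0.155,0,-0.006],[-0.171,0,0.006],[-0.186,0,0.02]],"gripper":[0.022,0.022,0.022,0.022,0.022,0.022,0.022,0.022,0.022,0.022]}'; python3 - <<'E'
from station import env
import cv2,numpy as np
w=env.read_camera("wrist")["color"];t=env.read_camera("top")["color"];cv2.imwrite("pics/s2top.png",t)
r=lambda i:cv2.resize(i[160:240,220:340],(390,260),interpolation=cv2.INTER_CUBIC)
a=np.hstack([r(cv2.imread("pics/s1top.png")),r(t)]);b=np.hstack([cv2.resize(i,(390,244)) for i in(cv2.imread("pics/s1wrist.png"),w)])
cv2.imwrite("pics/b5.png",cv2.convertScaleAbs(np.vstack([a,b]),alpha=1.6))
E
python3 arc.py
```

```text
time: 8.5
tcp_pos: [0.6238, -0.0589, 0.1489]
ee_rot: [[0.955, 0.001, 0.296], [-0.296, 0.001, 0.955], [0.0, -1.0, 0.001]]
ft_force: [-3.3, 5.8, 6.1]
width: 0.0249
time: 9.5
tcp_pos: [0.4507, 0.0151, 0.149]
ee_rot: [[0.955, 0.001, 0.297], [-0.297, -0.002, 0.955], [0.002, -1.0, -0.001]]
ft_force: [8.5, -4.0, -1.2]
width: 0.025
r 0.14009641398132727 handle 1.5501670047655232 f [-3.  -5.7  3.1] t 9.6
```

View pics/b5.png

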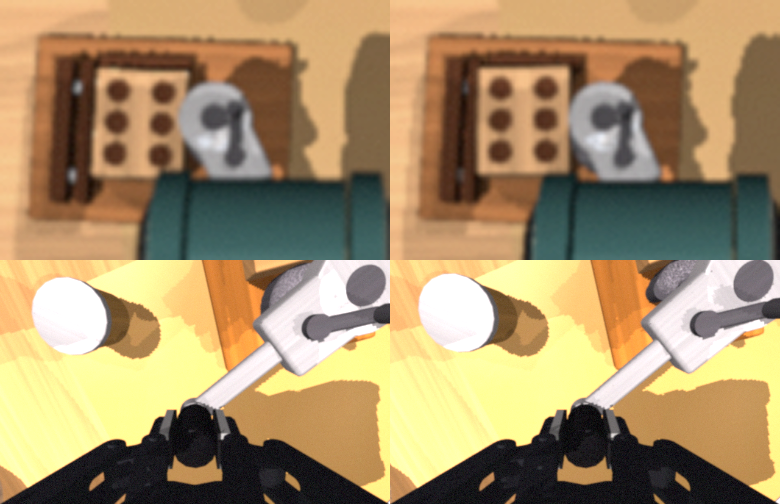

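```bash
python3 -m creep '{"twist":[[0,0,0],[0,0,0],[0,0,0],[0,0,0],[0,0,0],[0,0,0],[0,0,0],[0,0,0],[0,0,0],[0,0,0]],"offset":[[0.015,0,-0.014],[0.031,0,-0.026],[0.05,0,-0.036],[0.069,0,-0.042],[0.089,0,-0.046],[0.11,0,-0.046],[0.13,0,-0.044],[0.15,0,-0.039],[0.169,0,-0.031],[0.186,0,-0.02]],"gripper":[0.022,0.022,0.022,0.022,0.022,0.022,0.022,0.022,0.022,0.022]}'; for i in 1; do python3 -m creep '{"twist":[[0,0,0],[0,0,0],[0,0,0],[0,0,0],[0,0,0]],"offset":[[-0.017,0,-0.011],[-0.036,0,-0.019],[-0.056,0,-0.024],[-0.076,0,-0.026],[-0.097,0,-0.026]],"gripper":[0.022,0.022,0.022,0.022,0.022]}'; python3 arc.py; python3 -m creep '{"twist":[[0,0,0],[0,0,0],[0,0,0]],"offset":[[-0.02,0,0.004],[-0.039,0,0.01],[-0.058,0,0.02]],"gripper":[0.022,0.022,0.022]}'; python3 arc.py; python3 -m creep '{"twist":[[0,0,0],[0,0,0]],"offset":[[-0.016,0,0.012],[-0.031,0,0.026]],"gripper":[0.022,0.022]}';python3 arc.py;done; python3 - <<'E'
from station import env
import cv2
cv2.imwrite("pics/s3top.png",env.read_camera("top")["color"])
import numpy as np
# mould tone edge vs fence along row band
for k in(1,2,3):
    g=cv2.imread(f"pics/s{k}top.png")[183:213,232:290].astype(int).sum(2).mean(0);print(np.round(g).astype(int)[5:35].tolist())
E
```

```text
time: 10.6
tcp_pos: [0.624, -0.0589, 0.1488]
ee_rot: [[0.955, 0.0, 0.296], [-0.296, 0.002, 0.955], [-0.0, -1.0, 0.002]]
ft_force: [-4.9, 9.7, 9.6]
width: 0.0244
time: 11.1
tcp_pos: [0.5228, -0.0555, 0.1489]
ee_rot: [[0.955, 0.003, 0.296], [-0.296, 0.0, 0.955], [0.003, -1.0, 0.001]]
ft_force: [13.4, 9.6, 1.0]
width: 0.0251
r 0.1409227037668581 handle 0.8089444526074422 f [13.4  9.6  1. ] t 11.1
time: 11.4
tcp_pos: [0.4729, -0.0191, 0.1489]
ee_rot: [[0.955, 0.001, 0.297], [-0.297, -0.0, 0.955], [0.002, -1.0, 0.0]]
ft_force: [8.5, 1.4, 0.9]
width: 0.0246
r 0.14056369902504537 handle 1.2511611960481794 f [8.5 1.4 0.9] t 11.4
time: 11.6
tcp_pos: [0.4509, 0.0146, 0.1489]
ee_rot: [[0.955, 0.001, 0.297], [-0.297, -0.002, 0.955], [0.001, -1.0, -0.001]]
ft_force: [7.3, -4.2, 0.6]
width: 0.0244
r 0.14034760593121942 handle 1.5387719389647907 f [ 7.3 -4.2  0.6] t 11.6
[106, 98, 99, 88, 66, 62, 88, 108, 100, 88, 92, 153, 253, 306, 295, 251, 206, 176, 161, 161, 177, 212, 259, 292, 310, 318, 324, 325, 304, 253]
[106, 98, 98, 88, 65, 61, 84, 93, 95, 149, 245, 306, 299, 254, 203, 176, 163, 163, 176, 208, 254, 293, 310, 318, 323, 327, 308, 258, 202, 173]
[106, 99, 99, 87, 65, 60, 83, 92, 108, 193, 290, 311, 288, 239, 193, 170, 164, 169, 189, 227, 270, 299, 313, 320, 324, 324, 296, 240, 192, 169]
```

```bash
python3 -m creep '{"twist":[[0,0,0],[0,0,0],[0,0,0],[0,0,0],[0,0,0],[0,0,0],[0,0,0],[0,0,0],[0,0,0],[0,0,0]],"offset":[[0.015,0,-0.014],[0.031,0,-0.026],[0.05,0,-0.036],[0.069,0,-0.042],[0.089,0,-0.046],[0.11,0,-0.046],[0.13,0,-0.044],[0.15,0,-0.039],[0.169,0,-0.031],[0.186,0,-0.02]],"gripper":[0.022,0.022,0.022,0.022,0.022,0.022,0.022,0.022,0.022,0.022]}'; python3 -m creep '{"twist":[[0,0,0],[0,0,0],[0,0,0],[0,0,0],[0,0,0]],"offset":[[-0.017,0,-0.011],[-0.036,0,-0.019],[-0.056,0,-0.024],[-0.076,0,-0.026],[-0.097,0,-0.026]],"gripper":[0.022,0.022,0.022,0.022,0.022]}'; python3 arc.py; python3 -m creep '{"twist":[[0,0,0],[0,0,0],[0,0,0]],"offset":[[-0.02,0,0.004],[-0.039,0,0.01],[-0.058,0,0.02]],"gripper":[0.022,0.022,0.022]}'; python3 arc.py; python3 -m creep '{"twist":[[0,0,0],[0,0,0]],"offset":[[-0.016,0,0.012],[-0.031,0,0.026]],"gripper":[0.022,0.022]}';python3 arc.py; python3 - <<'E'
from station import env
import cv2
import numpy as np
cv2.imwrite("pics/s4top.png",env.read_camera("top")["color"]);w=env.read_camera("wrist")["color"]
for k in(1,2,3,4):
    g=cv2.imread(f"pics/s{k}top.png")[183:213,232:290].astype(int).sum(2).mean(0);print(np.round(g).astype(int)[5:35].tolist())
r=lambda k:cv2.resize(cv2.imread(f"pics/s{k}top.png")[165:225,226:301],(400,320),interpolation=cv2.INTER_CUBIC)
cv2.imwrite("pics/b6.png",cv2.convertScaleAbs(np.hstack([r(3),r(4)]),alpha=1.8))
E
```

```text
time: 12.65
tcp_pos: [0.6241, -0.059, 0.1489]
ee_rot: [[0.955, 0.0, 0.296], [-0.296, 0.002, 0.955], [-0.0, -1.0, 0.002]]
ft_force: [-5.9, 11.0, 11.0]
width: 0.0247
time: 13.15
tcp_pos: [0.5227, -0.0554, 0.1489]
ee_rot: [[0.955, 0.002, 0.296], [-0.296, 0.001, 0.955], [0.002, -1.0, 0.002]]
ft_force: [6.1, 14.3, 4.8]
width: 0.0248
r 0.14095276300184406 handle 0.8101313018491391 f [ 6.1 14.3  4.8] t 13.15
time: 13.45
tcp_pos: [0.4732, -0.0194, 0.1489]
ee_rot: [[0.955, 0.002, 0.297], [-0.297, -0.001, 0.955], [0.002, -1.0, -0.0]]
ft_force: [9.7, -0.8, 1.0]
width: 0.0248
r 0.14052261455190407 handle 1.2481218774399925 f [ 9.7 -0.8  1. ] t 13.45
time: 13.65
tcp_pos: [0.4509, 0.0148, 0.1489]
ee_rot: [[0.955, 0.0, 0.297], [-0.297, -0.001, 0.955], [0.001, -1.0, -0.001]]
ft_force: [3.5, 0.8, 1.7]
width: 0.025
r 0.14029760787489345 handle 1.5400125433790401 f [3.5 0.8 1.7] t 13.65
[106, 98, 99, 88, 66, 62, 88, 108, 100, 88, 92, 153, 253, 306, 295, 251, 206, 176, 161, 161, 177, 212, 259, 292, 310, 318, 324, 325, 304, 253]
[106, 98, 98, 88, 65, 61, 84, 93, 95, 149, 245, 306, 299, 254, 203, 176, 163, 163, 176, 208, 254, 293, 310, 318, 323, 327, 308, 258, 202, 173]
[106, 99, 99, 87, 65, 60, 83, 92, 108, 193, 290, 311, 288, 239, 193, 170, 164, 169, 189, 227, 270, 299, 313, 320, 324, 324, 296, 240, 192, 169]
[106, 99, 98, 88, 62, 60, 84, 98, 133, 212, 286, 303, 274, 225, 188, 169, 163, 170, 193, 233, 275, 301, 314, 321, 326, 319, 283, 228, 188, 168]
```

View pics/b6.png

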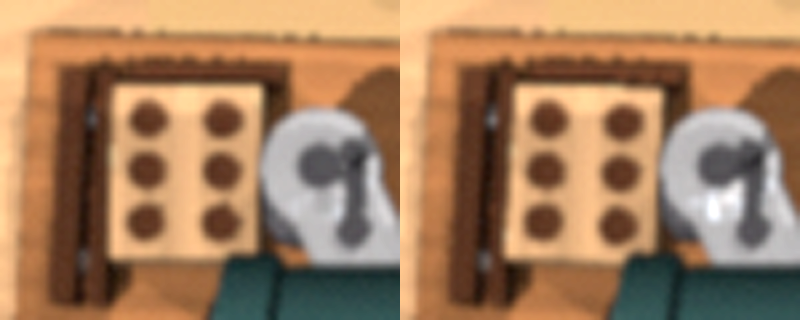

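```bash
python3 -m creep '{"twist":[[0,0,0],[0,0,0],[0,0,0],[0,0,0],[0,0,0],[0,0,0],[0,0,0],[0,0,0],[0,0,0],[0,0,0]],"offset":[[0.015,0,-0.014],[0.031,0,-0.026],[0.05,0,-0.036],[0.069,0,-0.042],[0.089,0,-0.046],[0.11,0,-0.046],[0.13,0,-0.044],[0.15,0,-0.039],[0.169,0,-0.031],[0.186,0,-0.02]],"gripper":[0.022,0.022,0.022,0.022,0.022,0.022,0.022,0.022,0.022,0.022]}'; python3 -m creep '{"twist":[[0,0,0],[0,0,0],[0,0,0],[0,0,0],[0,0,0],[0,0,0],[0,0,0],[0,0,0],[0,0,0],[0,0,0]],"offset":[[-0.017,0,-0.011],[-0.036,0,-0.019],[-0.056,0,-0.024],[-0.076,0,-0.026],[-0.097,0,-0.026],[-0.117,0,-0.022],[-0.136,0,-0.016],[-0.155,0,-0.006],[-0.171,0,0.006],[-0.186,0,0.02]],"gripper":[0.022,0.022,0.022,0.022,0.022,0.022,0.022,0.022,0.022,0.022]}';python3 arc.py; python3 - <<'E'
from station import env
import cv2
import numpy as np
cv2.imwrite("pics/s5top.png",env.read_camera("top")["color"])
for k in(2,3,4,5):
    im=cv2.imread(f"pics/s{k}top.png")[178:216,226:285].astype(np.float32).sum(2);ref=cv2.imread("pics/s1top.png")[178:216,226:285].astype(np.float32).sum(2)
    print("mould shift px vs s1",np.round(cv2.phaseCorrelate(ref[5:33,26:54],im[5:33,26:54],cv2.createHanningWindow((28,28),cv2.CV_32F))[0],2),"fence strip",np.round(im[4:34,9:23].mean(0)).astype(int).tolist())
E
```

```text
time: 14.75
tcp_pos: [0.6241, -0.059, 0.1488]
ee_rot: [[0.955, 0.0, 0.296], [-0.296, 0.002, 0.955], [-0.0, -1.0, 0.002]]
ft_force: [-7.8, 10.9, 12.2]
width: 0.0246
time: 15.75
tcp_pos: [0.4511, 0.0144, 0.1489]
ee_rot: [[0.955, 0.001, 0.297], [-0.297, -0.002, 0.955], [0.001, -1.0, -0.002]]
ft_force: [2.0, 5.4, 2.2]
width: 0.025
r 0.14028429099067774 handle 1.536910395402009 f [2.  5.4 2.2] t 15.75
mould shift px vs s1 [-1.68 -1.22] fence strip [187, 143, 107, 99, 98, 89, 65, 60, 83, 93, 96, 150, 245, 307]
mould shift px vs s1 [-1.56 -1.16] fence strip [187, 143, 108, 99, 100, 88, 65, 58, 82, 91, 108, 191, 288, 312]
mould shift px vs s1 [-1.8  -0.84] fence strip [187, 143, 107, 100, 99, 89, 62, 59, 82, 96, 130, 207, 283, 304]
mould shift px vs s1 [-1.63 -0.94] fence strip [186, 143, 108, 100, 100, 89, 64, 58, 83, 97, 134, 216, 289, 304]
```

```bash
python3 -m creep '{"twist":[[0,0,0],[0,0,0],[0,0,0],[0,0,0],[0,0,0],[0,0,0]],"offset":[[0,0,0],[0,0,0],[0,0,0],[0,-0.03,0],[0,-0.07,0],[0,-0.107,0]],"gripper":[0.06,0.06,0.06,0.06,0.06,0.06]}'; python3 -m creep '{"twist":[[0,-8,0],[0,-16,0],[0,-24,0],[0,-32,0],[0,-40,0],[0,-48,0],[0,-56,0],[0,-64,0],[0,-64,0],[0,-64,0]],"offset":[[0.01,0,0.02],[0.02,0,0.04],[0.03,0,0.06],[0.04,0,0.08],[0.05,0,0.1],[0.058,0,0.114],[0.058,0,0.114],[0.058,0,0.114],[0.058,0,0.114],[0.058,0,0.114]],"gripper":[0,0,0,0,0,0,0,0,0,0]}'; python3 - <<'E'
from station import env
import cv2,numpy as np
c=env.read_camera("wrist");np.savez("pics/w6.npz",**c);a=np.load("pics/w1.npz")["color"]
r=lambda i:cv2.resize(i[50:260,290:510],(400,382),interpolation=cv2.INTER_CUBIC)
cv2.imwrite("pics/b7.png",cv2.convertScaleAbs(np.hstack([r(a),r(c["color"])]),alpha=1.5))
E
```

```text
time: 16.4
tcp_pos: [0.4508, 0.0152, 0.2566]
ee_rot: [[0.955, -0.001, 0.297], [-0.297, -0.0, 0.955], [-0.001, -1.0, -0.0]]
ft_force: [-0.8, 0.4, -0.3]
width: 0.0599
time: 17.4
tcp_pos: [0.5401, 0.1071, 0.2551]
ee_rot: [[0.688, -0.0, -0.725], [0.725, -0.0, 0.688], [-0.0, -1.0, 0.0]]
ft_force: [0.5, -0.1, -0.5]
width: 0.0004
```

View pics/b7.png

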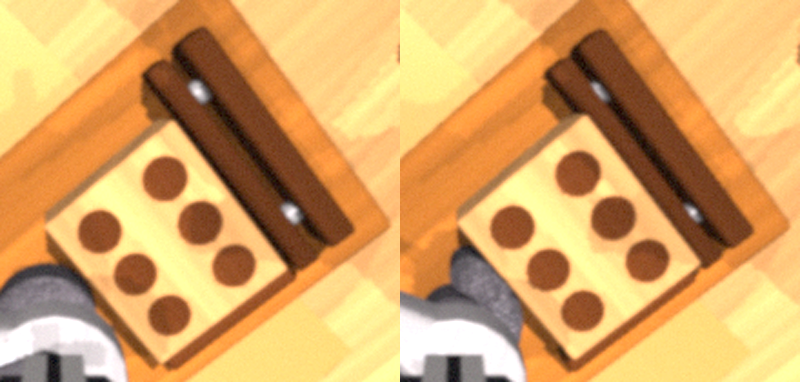

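```bash
python3 - <<'E'
from h import *
import cv2
AX=np.array([.578,.0742]);th=np.radians(-2.7);ex=np.array([np.cos(th),np.sin(th)]);ey=np.array([-ex[1],ex[0]])
xs=np.arange(-.02,.016,.0005);ys=np.arange(.105,.1601,.0005)
X,Y=np.meshgrid(xs,ys)
for n in("w1","w6"):
    c=np.load(f"pics/{n}.npz");E=c["extrinsics"];K=c["intrinsics"]
    W=np.stack([AX[0]+X*ex[0]+Y*ey[0],AX[1]+X*ex[1]+Y*ey[1],np.full_like(X,.047)],-1)
    p=(W-E[:3,3])@E[:3,:3];u=K[0,0]*p[...,0]/-p[...,2]+K[0,2];v=K[1,1]*-p[...,1]/-p[...,2]+K[1,2]
    g=cv2.remap(c["color"].sum(2).astype(np.float32),u.astype(np.float32),v.astype(np.float32),cv2.INTER_CUBIC).mean(1)
    print(n);print([(round(1000*y,1),int(q)) for y,q in zip(ys[::2],g[::2])])
E
```

```text
w1
[(np.float64(105.0), 446), (np.float64(106.0), 440), (np.float64(107.0), 430), (np.float64(108.0), 411), (np.float64(109.0), 346), (np.float64(110.0), 219), (np.float64(111.0), 96), (np.float64(112.0), 49), (np.float64(113.0), 71), (np.float64(114.0), 98), (np.float64(115.0), 116), (np.float64(116.0), 122), (np.float64(117.0), 131), (np.float64(118.0), 134), (np.float64(119.0), 138), (np.float64(120.0), 139), (np.float64(121.0), 139), (np.float64(122.0), 137), (np.float64(123.0), 133), (np.float64(124.0), 123), (np.float64(125.0), 118), (np.float64(126.0), 117), (np.float64(127.0), 104), (np.float64(128.0), 74), (np.float64(129.0), 52), (np.float64(130.0), 48), (np.float64(131.0), 48), (np.float64(132.0), 71), (np.float64(133.0), 99), (np.float64(134.0), 123), (np.float64(135.0), 139), (np.float64(136.0), 148), (np.float64(137.0), 149), (np.float64(138.0), 145), (np.float64(139.0), 145), (np.float64(140.0), 147), (np.float64(141.0), 144), (np.float64(142.0), 142), (np.float64(143.0), 144), (np.float64(144.0), 144), (np.float64(145.0), 142), (np.float64(146.0), 145), (np.float64(14
[... 1104 characters left out ...]
np.float64(134.0), 127), (np.float64(135.0), 141), (np.float64(136.0), 148), (np.float64(137.0), 148), (np.float64(138.0), 148), (np.float64(139.0), 146), (np.float64(140.0), 142), (np.float64(141.0), 144), (np.float64(142.0), 143), (np.float64(143.0), 143), (np.float64(144.0), 146), (np.float64(145.0), 140), (np.float64(146.0), 145), (np.float64(147.0), 192), (np.float64(148.0), 255), (np.float64(149.0), 281), (np.float64(150.0), 287), (np.float64(151.0), 296), (np.float64(152.0), 306), (np.float64(153.0), 311), (np.float64(154.0), 313), (np.float64(155.0), 312), (np.float64(156.0), 311), (np.float64(157.0), 309), (np.float64(158.0), 310), (np.float64(159.0), 308), (np.float64(160.0), 304)]
```

```bash
cat > prof.py <<'E'
from h import *
import cv2,sys
AX=np.array([.578,.0742]);th=np.radians(-2.7);ex=np.array([np.cos(th),np.sin(th)]);ey=np.array([-ex[1],ex[0]])
def prof(c,x0,x1,y0,y1,z):
    E=c["extrinsics"];K=c["intrinsics"];xs=np.arange(x0,x1,.0005);ys=np.arange(y0,y1,.00025);X,Y=np.meshgrid(xs,ys)
    W=np.stack([AX[0]+X*ex[0]+Y*ey[0],AX[1]+X*ex[1]+Y*ey[1],np.full_like(X,z)],-1)
    p=(W-E[:3,3])@E[:3,:3];u=K[0,0]*p[...,0]/-p[...,2]+K[0,2];v=K[1,1]*-p[...,1]/-p[...,2]+K[1,2]
    return ys*1e3,cv2.remap(c["color"].sum(2).astype(np.float32),u.astype(np.float32),v.astype(np.float32),cv2.INTER_CUBIC).mean(1)
def edge(y,g,lo,hi,lev,sign):
    m=(y>=lo)&(y<=hi);y=y[m];s=sign*(g[m]-lev);i=np.where((s[:-1]<0)&(s[1:]>=0))[0]
    return np.round(y[i[0]]+.25*s[i[0]]/(s[i[0]]-s[i[0]+1]),2) if len(i) else None
for n in sys.argv[1:]:
    c=np.load(f"pics/{n}.npz")
    for x0 in(-.055,-.035,-.005,.01,.03,.05):
        y,g=prof(c,x0,x0+.01,.1,.155,.047);y2,g2=prof(c,x0,x0+.01,.1,.125,.060)
        print(n,x0,"fence out",edge(y,g,122,131,88,-1),"stop in",edge(y,g,130,137,100,1),"stop out",edge(y,g,142,151,215,1),"mould",edge(y2,g2,104,122,260,-1))
E
python3 prof.py w1 w6
```

```text
w1 -0.055 fence out None stop in 133.21 stop out 147.77 mould 106.29
w1 -0.035 fence out 127.52 stop in 133.22 stop out 147.68 mould 108.55
w1 -0.005 fence out 127.47 stop in 133.0 stop out 147.41 mould 108.11
w1 0.01 fence out 127.56 stop in 132.97 stop out 147.31 mould 107.97
w1 0.03 fence out None stop in 132.78 stop out 147.38 mould 107.78
w1 0.05 fence out None stop in None stop out 146.3 mould None
w6 -0.055 fence out None stop in 132.94 stop out 147.73 mould None
w6 -0.035 fence out 127.63 stop in 133.09 stop out 147.61 mould 115.74
w6 -0.005 fence out 127.33 stop in 132.88 stop out 147.31 mould 115.41
w6 0.01 fence out 127.2 stop in 132.74 stop out 147.23 mould 115.25
w6 0.03 fence out 130.71 stop in 132.77 stop out 147.2 mould 115.18
w6 0.05 fence out None stop in None stop out 146.3 mould None
```

```bash
python3 -m creep '{"twist":[[0,8,0],[0,16,0],[0,24,0],[0,32,0],[0,40,0],[0,48,0],[0,56,0],[0,64,0],[0,64,0]],"offset":[[-0.02,0,0],[-0.05,0,0],[-0.08,0,0],[-0.11,0,0.001],[-0.128,0,0.001],[-0.128,0,0.001],[-0.128,0,0.001],[-0.128,0,0.001],[-0.128,0,0.001]],"gripper":[0.06,0.06,0.06,0.06,0.06,0.06,0.06,0.06,0.06]}'; python3 - <<'E'
from station import env
import numpy as np,cv2
from h import ray
c=env.read_camera("wrist");im=c["color"];np.savez("pics/w7.npz",**c)
m=(im.max(2)<45).astype(np.uint8);m[255:]=0;m[:,:250]=0;m[:,390:]=0
n,l,s,ct=cv2.connectedComponentsWithStats(m)
for i in range(1,n):
    if s[i,4]>300:print(s[i],ct[i],ray(c,*ct[i],.139))
s=env.read_state();print(s["tcp_pos"],s["ee_rot"])
E
```

```text
time: 18.35
tcp_pos: [0.4514, 0.0147, 0.2554]
ee_rot: [[0.954, 0.0, 0.301], [-0.301, 0.0, 0.954], [0.0, -1.0, 0.0]]
ft_force: [-0.3, 0.1, -0.6]
width: 0.0601
[ 299  183   37   48 1423] [316.92129304 206.87491216] [0.44864595 0.01449451 0.139     ]
[0.45141125 0.01478432 0.25538193] [[ 9.55329352e-01  2.25430978e-04  2.95543193e-01]
 [-2.95543207e-01  3.24856316e-05  9.55329373e-01]
 [ 2.05759928e-04 -9.99999974e-01  9.76590717e-05]]
```

```bash
python3 -m creep '{"twist":[[0,0,0],[0,0,0],[0,0,0],[0,0,0],[0,0,0],[0,0,0],[0,0,0],[0,0,0],[0,0,0]],"offset":[[-0.001,0.035,0],[-0.001,0.075,0],[-0.001,0.1,0],[-0.001,0.105,0],[-0.001,0.105,0],[-0.001,0.105,0],[-0.001,0.105,0],[-0.001,0.105,0],[-0.001,0.105,0]],"gripper":[0.06,0.06,0.06,0.06,0.022,0.022,0.022,0.022,0.022]}';python3 arc.py; python3 -m creep '{"twist":[[0,0,0],[0,0,0],[0,0,0],[0,0,0],[0,0,0],[0,0,0],[0,0,0],[0,0,0],[0,0,0],[0,0,0]],"offset":[[0.015,0,-0.014],[0.031,0,-0.026],[0.05,0,-0.036],[0.069,0,-0.042],[0.089,0,-0.046],[0.11,0,-0.046],[0.13,0,-0.044],[0.15,0,-0.039],[0.17,0,-0.031],[0.188,0,-0.019]],"gripper":[0.022,0.022,0.022,0.022,0.022,0.022,0.022,0.022,0.022,0.022]}'; python3 arc.py;python3 arc.py 1.57 24
```

```text
time: 19.3
tcp_pos: [0.451, 0.0152, 0.1522]
ee_rot: [[0.955, 0.002, 0.296], [-0.296, -0.0, 0.955], [0.002, -1.0, 0.0]]
ft_force: [-2.2, -1.8, 6.4]
width: 0.025
r 0.1400803346173594 handle 1.542318181024856 f [-2.2 -1.8  6.4] t 19.3
time: 20.3
tcp_pos: [0.6258, -0.0581, 0.1523]
ee_rot: [[0.955, 0.002, 0.296], [-0.296, 0.001, 0.955], [0.001, -1.0, 0.002]]
ft_force: [-3.7, 7.4, 8.3]
width: 0.025
r 0.14067793961406796 handle 0.06031071411924507 f [-3.7  7.4  8.3] t 20.3
r 0.14067793961406796 handle 0.06031071411924507 f [-3.7  7.4  8.3] t 20.3
[-0.008, -0.0, -0.005]
[-0.015, -0.0, -0.009]
[-0.023, -0.0, -0.013]
[-0.031, -0.0, -0.017]
[-0.039, -0.0, -0.02]
[-0.048, -0.0, -0.023]
[-0.056, -0.0, -0.025]
[-0.065, -0.0, -0.026]
[-0.074, -0.0, -0.027]
[-0.082, -0.0, -0.028]
[-0.091, -0.0, -0.028]
[-0.1, -0.0, -0.027]
[-0.109, -0.0, -0.026]
[-0.117, -0.0, -0.024]
[-0.126, -0.0, -0.022]
[-0.134, -0.0, -0.019]
[-0.142, -0.0, -0.015]
[-0.15, -0.0, -0.012]
[-0.158, -0.0, -0.007]
[-0.165, -0.0, -0.002]
[-0.172, -0.0, 0.003]
[-0.179, -0.0, 0.009]
[-0.185, -0.0, 0.015]
[-0.191, -0.0, 0.021]
```

```bash
sed -i 's/^if len(sys.argv)>2:/u=w\/r;f=s["ft_force"];print("tang clockwise push",round(-(f@np.r_[u[1],-u[0],0]),1),"radial",round(f[:2]@u,1))\n&/' arc.py; Z='[0,0,0]'; python3 -m creep '{"twist":[[0,0,0],[0,0,0],[0,0,0],[0,0,0],[0,0,0],[0,0,0]],"offset":[[-0.008,0,-0.005],[-0.015,0,-0.009],[-0.023,0,-0.013],[-0.031,0,-0.017],[-0.039,0,-0.02],[-0.048,0,-0.023]],"gripper":[0.022,0.022,0.022,0.022,0.022,0.022]}' >/dev/null;python3 arc.py
python3 -m creep '{"twist":[[0,0,0],[0,0,0],[0,0,0],[0,0,0],[0,0,0],[0,0,0]],"offset":[[-0.008,0,-0.002],[-0.017,0,-0.003],[-0.026,0,-0.004],[-0.034,0,-0.005],[-0.043,0,-0.005],[-0.052,0,-0.004]],"gripper":[0.022,0.022,0.022,0.022,0.022,0.022]}' >/dev/null;python3 arc.py
python3 -m creep '{"twist":[[0,0,0],[0,0,0],[0,0,0]],"offset":[[-0.009,0,0.001],[-0.017,0,0.003],[-0.026,0,0.005]],"gripper":[0.022,0.022,0.022]}' >/dev/null;python3 arc.py
python3 -m creep '{"twist":[[0,0,0],[0,0,0],[0,0,0]],"offset":[[-0.008,0,0.003],[-0.016,0,0.007],[-0.024,0,0.01]],"gripper":[0.022,0.022,0.022]}' >/dev/null;python3 arc.py
python3 -m creep '{"twist":[[0,0,0],[0,0,0],[0,0,0]],"offset":[[-0.008,0,0.005],[-0.015,0,0.01],[-0.022,0,0.015]],"gripper":[0.022,0.022,0.022]}' >/dev/null;python3 arc.py
python3 -m creep '{"twist":[[0,0,0],[0,0,0],[0,0,0]],"offset":[[-0.007,0,0.006],[-0.013,0,0.012],[-0.019,0,0.018]],"gripper":[0.022,0.022,0.022]}' >/dev/null;python3 arc.py; python3 - <<'E'
from station import env
import cv2
import numpy as np
cv2.imwrite("pics/s6top.png",env.read_camera("top")["color"])
for k in(3,4,5,6):
    im=cv2.imread(f"pics/s{k}top.png")[178:216,226:285].astype(np.float32).sum(2)
    print(np.round(im[4:34,9:32].mean(0)).astype(int).tolist())
E
```

```text
r 0.14057472469571952 handle 0.44858332936624207 f [2.5 5.4 7.8] t 20.9
tang clockwise push 2.3 radial -5.5
r 0.140527334485387 handle 0.8186008574219759 f [5.7 5.1 6.7] t 21.5
tang clockwise push 3.2 radial -7.0
r 0.14069822651504155 handle 1.0075703463592705 f [11.7  6.2  4.3] t 21.8
tang clockwise push 6.1 radial -11.7
r 0.14069110700996965 handle 1.190161892499448 f [16.9  3.6  2.5] t 22.1
tang clockwise push 9.5 radial -14.4
r 0.1404623669015402 handle 1.3769603611627053 f [13.6 -7.   3.2] t 22.4
tang clockwise push 13.5 radial -7.3
r 0.1404540050564938 handle 1.567710336550055 f [11.7  1.8  4.3] t 22.7
tang clockwise push 3.0 radial -11.4
[187, 143, 108, 99, 100, 88, 65, 58, 82, 91, 108, 191, 288, 312, 290, 240, 194, 171, 164, 170, 190, 229, 272]
[187, 143, 107, 100, 99, 89, 62, 59, 82, 96, 130, 207, 283, 304, 276, 226, 189, 170, 164, 171, 195, 235, 277]
[186, 143, 108, 100, 100, 89, 64, 58, 83, 97, 134, 216, 289, 304, 274, 226, 189, 167, 162, 170, 195, 238, 279]
[187, 142, 108, 99, 100, 89, 65, 59, 82, 99, 145, 233, 300, 304, 267, 219, 184, 168, 161, 172, 201, 245, 285]
```

```bash
python3 - <<'E'
import sys;sys.argv=["x"]
exec(open("prof.py").read())
for n in("w1","w6"):
    c=np.load(f"pics/{n}.npz")
    for x0 in(-.06,-.053):
        y,g=prof(c,x0,x0+.006,.1,.138,.047);print(n,x0,[(int(a),int(b)) for a,b in zip(y[::4],g[::4])])
im=[cv2.resize(np.load(f"pics/{n}.npz")["color"][75:185,365:485],(400,367),interpolation=cv2.INTER_CUBIC) for n in("w1","w6")]
cv2.imwrite("pics/b8.png",cv2.convertScaleAbs(np.hstack(im),alpha=2.2))
E
```

```text
w1 -0.06 [(100, 305), (101, 280), (102, 245), (103, 208), (104, 168), (105, 162), (106, 157), (107, 161), (108, 156), (109, 153), (110, 134), (111, 77), (112, 59), (113, 70), (114, 102), (115, 117), (116, 132), (117, 127), (118, 143), (119, 145), (120, 143), (121, 143), (122, 141), (123, 141), (124, 134), (125, 125), (126, 118), (127, 108), (128, 89), (129, 50), (130, 53), (131, 55), (132, 61), (133, 93), (134, 117), (135, 132), (136, 151), (137, 146), (138, 140)]
w1 -0.053 [(100, 265), (101, 253), (102, 234), (103, 221), (104, 212), (105, 202), (106, 191), (107, 178), (108, 168), (109, 153), (110, 121), (111, 85), (112, 49), (113, 69), (114, 98), (115, 123), (116, 130), (117, 133), (118, 142), (119, 142), (120, 146), (121, 142), (122, 143), (123, 147), (124, 208), (125, 330), (126, 423), (127, 438), (128, 409), (129, 332), (130, 232), (131, 136), (132, 89), (133, 89), (134, 121), (135, 134), (136, 149), (137, 147), (138, 147)]
w6 -0.06 [(100, 305), (101, 306), (102, 307), (103, 307), (104, 293), (105, 240), (106, 175), (107, 160), (108, 154), (109, 158), (110, 156), (111, 157), (112, 143), (113, 108), (114, 64), (115, 58), (116, 80), (117, 104), (118, 123), (119, 131), (120, 135), (121, 143), (122, 144), (123, 143), (124, 142), (125, 143), (126, 134), (127, 124), (128, 89), (129, 60), (130, 49), (131, 41), (132, 76), (133, 97), (134, 127), (135, 138), (136, 145), (137, 151), (138, 142)]
w6 -0.053 [(100, 271), (101, 276), (102, 274), (103, 275), (104, 269), (105, 238), (106, 201), (107, 182), (108, 186), (109, 180), (110, 172), (111, 166), (112, 154), (113, 118), (114, 83), (115, 60), (116, 70), (117, 89), (118, 109), (119, 124), (120, 132), (121, 138), (122, 143), (123, 144), (124, 140), (125, 132), (126, 161), (127, 239), (128, 331), (129, 305), (130, 224), (131, 125), (132, 78), (133, 105), (134, 120), (135, 138), (136, 143), (137, 147), (138, 146)]
```

View pics/b8.png

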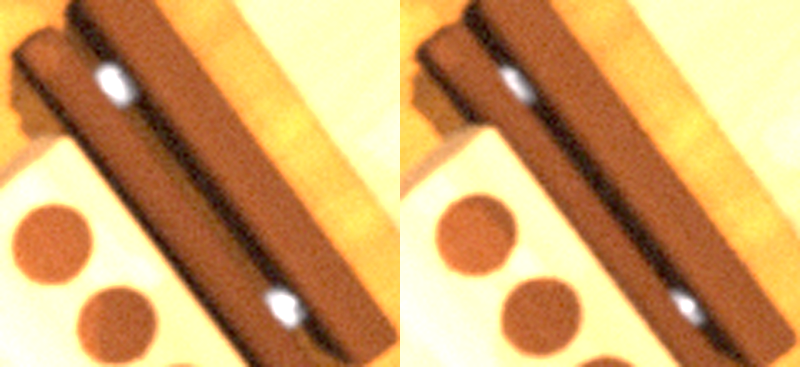

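The close-up settles it. The fence has moved back about 2.4 mm: its inner edge went from 112 to 114.7, and the visible bolts are shorter by the same amount. The "outer edge" I tracked before was only a shadow line. The mould is clamped and the last stroke overloaded the ratchet, so I'll let go and check.

```bash
python3 -m creep '{"twist":[[0,0,0],[0,0,0],[0,0,0],[0,0,0],[0,0,0],[0,0,0]],"offset":[[0,0,0],[0,0,0],[0,0,0],[0,-0.03,0],[0,-0.07,0],[0,-0.105,0]],"gripper":[0.06,0.06,0.06,0.06,0.06,0.06]}'; python3 -m creep '{"twist":[[0,-8,0],[0,-16,0],[0,-24,0],[0,-32,0],[0,-40,0],[0,-48,0],[0,-56,0],[0,-64,0],[0,-64,0],[0,-64,0]],"offset":[[0.01,0,0.02],[0.02,0,0.04],[0.03,0,0.06],[0.04,0,0.08],[0.05,0,0.1],[0.058,0,0.114],[0.058,0,0.114],[0.058,0,0.114],[0.058,0,0.114],[0.058,0,0.114]],"gripper":[0.06,0.06,0.06,0.06,0.06,0.06,0.06,0.06,0.06,0.06]}'; python3 - <<'E'
import sys;sys.argv=["x"]
exec(open("prof.py").read())
from station import env
c=env.read_camera("wrist");np.savez("pics/w8.npz",**c)
for n in("w1","w6","w8"):
    c=np.load(f"pics/{n}.npz");o=[]
    for x0 in(-.06,):
        y,g=prof(c,x0,x0+.012,.1,.12,.047);o.append(("fence shadow min",y[np.argmin(g)]))
    y,g=prof(c,-.053,-.047,.118,.13,.047);o.append(("bolt",edge(y,g,120,130,200,1)))
    for x0 in(-.035,.0,.03):
        y,g=prof(c,x0,x0+.01,.1,.125,.060);o.append(("mould",edge(y,g,104,122,260,-1)))
    print(n,o)
im=[np.load(f"pics/{n}.npz")["color"] for n in("w8",)]+[env.read_camera("scene")["color"]]
cv2.imwrite("pics/b9.png",cv2.convertScaleAbs(np.hstack([cv2.resize(i,(400,250)) for i in im]),alpha=1.5))
E
```

```text
time: 23.35
tcp_pos: [0.4479, 0.0179, 0.2569]
ee_rot: [[0.955, -0.0, 0.296], [-0.296, -0.0, 0.955], [-0.0, -1.0, -0.0]]
ft_force: [0.2, 0.5, 0.1]
width: 0.0598
time: 24.35
tcp_pos: [0.5373, 0.1096, 0.2552]
ee_rot: [[0.688, -0.0, -0.726], [0.726, -0.0, 0.688], [-0.0, -1.0, 0.0]]
ft_force: [0.0, 0.5, 0.5]
width: 0.0602
w1 [('fence shadow min', np.float64(112.00000000000001)), ('bolt', np.float64(123.91)), ('mould', np.float64(108.55)), ('mould', np.float64(108.04)), ('mould', np.float64(107.78))]
w6 [('fence shadow min', np.float64(114.75000000000001)), ('bolt', np.float64(126.61)), ('mould', np.float64(115.74)), ('mould', np.float64(115.32)), ('mould', np.float64(115.18))]
w8 [('fence shadow min', np.float64(115.00000000000001)), ('bolt', np.float64(126.94)), ('mould', np.float64(116.08)), ('mould', np.float64(115.77)), ('mould', np.float64(115.73))]
```

View pics/b9.png

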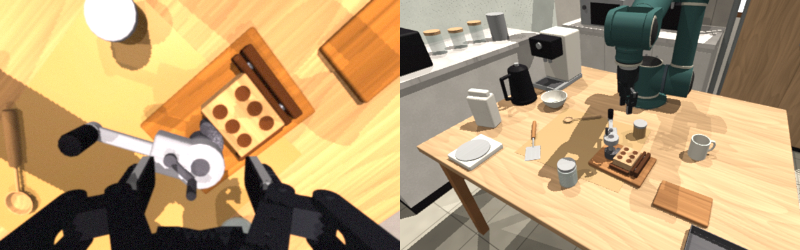

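```bash
python3 -c "
from station import env
s=env.read_state();print(s['time'],s['ft_force'].round(1) if hasattr(s['ft_force'],'round') else s['ft_force']);print(env.close_job())"
```

```text
24.45 [0.5 0.2 0.7]
the job is handed in; nothing more can be done
None
```

The mould is clamped square against the sprung fence, with the lever left on tighten. I handed the job in at 24.5 s of the 72 s allowed.

**What I did:** I pushed the peg over with the closed gripper. Then I gripped the knob, swung the handle back to about 0.1 rad, and pumped six working strokes, the last one slow. Then I let go and pulled clear.

**Last checks:**
- **Clamping:** The fence moved about 3 mm from its start, close to the full 3 mm of spring travel. The last slow stroke added only about 0.3–0.5 mm. The knob force peaked at about 13 N, then dropped as the ratchet skipped.
- **Mould:** Its edge is parallel to the fence to within about 0.01 rad, and it held its place after I released the knob.
- **Lever:** The final picture shows the peg on the tighten side.
- **Robot and other things:** Nothing is touching the robot (wrist force under 1 N), and the bystanders looked undisturbed.

**Where checks disagreed or were missing:**
- One fence measure, its outer edge, showed no movement. That line turned out to be shadow; the fence's inner edge and its bolts both showed the movement.
- The shaft axis I measured from above was about 3 mm off, which put up to about 14 N of sideways load on the knob while pumping.
- I did not measure the cam during the free swing back. I only confirmed from the picture that the lever was on tighten.

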